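Check spring tweezers against a gap gauge

ROBOT

A 6-joint arm with a two-finger parallel gripper is mounted at the origin on a cart in front of the work surface, level with it; the furniture and walls round the work are solid. World frame = base frame: x ahead of the robot, y to its left, z up, the work surface at z = 0. Lengths are in m, angles in rad, forces in N, time in s.
With the tool pointing down it reaches from about 0.3 to 1 m from the base axis. Payload 5.1 kg.
Tool frame: the origin (TCP) lies at the very end of the fingers, on their centre line; the grasp point (between the pads) lies 19 mm behind it; z points along the fingers, y is the line along which they close (so a half turn about z gives the same grasp; the last joint's range is limited). The gripper opens to 95 mm and grips with 3 to 60 N. Pads are 20 mm wide; open, the fingers measure 119 mm over their backs; the gripper's body (75 mm by 180 mm) begins 59 mm behind the grasp point.
Start: joints at [1.198, 0.124, 1.65, -0, 1.367, -0.083], TCP at [0.186, 0.623, 0.176] pointing down, gripper open.
Joint ranges: [-2.61, 2.61], [-1.02, 2.33], [0.03, 2.71], [-1.35, 4.49], [0.32, 2.68], [-2.91, 2.91]. Speed limits (rad/s): [2.57, 2.57, 3.14, 3.14, 3.14, 3.14].

INTERFACE

Orientations are given as [roll, pitch, yaw] about the fixed x, y, z axes, in that order (R = Rz(yaw) Ry(pitch) Rx(roll)).
In Python, from bench import ctrl gives the robot as it stands.
- The arm moves only by the shell command python3 -m crank 'ROWS' [FORCE]. ROWS is text: rows parted by semicolons, each of 5 numbers parted by spaces: the closure, from 0 (fully open) to 1 (shut), then the shift along the tool's x, y, z in cm, then the turn about the tool's z in rad. A call has exactly 8 rows; each row is the pose to reach, as a shift and turn from the pose commanded when the call began, along the tool's axes at that moment; what a row does not reach only later rows make up. A row lasts 1/10 s, in which the tool goes at most 50 mm and 8.59 degrees, less where a joint would pass 70% of its speed; a pose out of reach is approached as far as the arm can. A call with a gripper value outside its range is refused whole. The fingers move at their own pace and stop on an object; FORCE is the grip in N (left out, the last holds). Time passes only in rows, so rows that repeat a pose let the fingers close, or fill a call up. It gives the time, the measured TCP pose, the force, the opening and the grip force at its end, in the units of the state.
- ctrl.observe(): the state, without advancing time (a new reading comes with each control period).
- ctrl.grab_frame(name): name is "scene" or "top" or "wrist"; returns the picture (400x640x3 uint8, blue, green, red); there is no depth.
- ctrl.get_calibration(name): a dict with "fx", "fy", "cx", "cy" (pixels), "view" (4x4, takes a point from world to camera coordinates). Camera axes: x right, y up, looking along -z (the intrinsics and any distortion apply to the point x, -y, -z); pixel columns grow to the right and rows downward; lengths in m; the calibration is good to about 2 mm. A picture is of the moment at which its call begins: read the wrist's pose just before it. get_calibration takes no time and is no camera call; for the wrist camera it gives the pose at the moment of the call.
- ctrl.job_done(): hands the job in; it is judged then, once.
The state is a dict: "time_s": time; "joint_pos": joint angles; "qd": joint speeds; "joint_efforts": joint torques, N m; "ee_pos": TCP position; "eef_rot": TCP orientation; "contact_force": force on the tool from outside, world axes, zero at the start; "moment": the same for the moment, N m; "finger_gap": opening from 0.0 (shut) to 1.0 (fully open); "finger_force": force on a finger pad.
Only numpy, scipy, OpenCV 4.12 (cv2) and the standard library are available. Lean on these libraries where they do the work, as an engineer would, in place of code of your own. Each camera call takes 0.05 s, during which the arm holds its last target. There are 200 camera calls.

TASK

Check the spring tweezers at the gap gauge: lift them off the free-spinning turntable, leaving the vial standing on it, and bring them level over the gauge block, tips just above the cross line at its middle (within about 2 cm, not touching the block) and lying along its two long lines. Squeeze them so that the tips stand 10 mm apart like the two lines (never pinch them shut), hold that gap steady for at least three seconds, and finish still holding them there; leave the other things on the bench alone.

Things in the scene. Friction and masses are not known exactly. Their poses are not given: they have to be found in the camera images.
- tweezers_grip (a point): Spring tweezers, bright steel, lying on edge on the turntable. Point between the ribbed thumb grips (upright plates 32 mm long, 18 mm high), half-way up, 9 mm above the platter. x runs along the tweezers to the tips, y is the squeeze line, z up. Open, the outer face of the -y grip is 13 mm from here, that of the +y one 22 mm (35 mm across); at the 10 mm tip gap both are 13 mm (26 mm across).
- tweezers_tips (a point): Point between the tips of the tweezers, 60 mm ahead of tweezers_grip along its x, at the same height; half-way between them at the 10 mm gap. Each tip is 3 mm thick and 6 mm high.
- tweezers: The whole tweezers, 146 mm long, about 0.06 kg: origin 9 mm straight below tweezers_grip, level with the lower edges of the grips, same axes; tips 60 mm ahead, round bow end 86 mm behind. Of the two blades the +y one swings, about a hinge in the bow 80 mm behind. Squeezing takes about 4 N at the grips to start, 8 N at the 10 mm gap; let go, they spring open.
- tweezers_blade (a joint): How far the tweezers are squeezed, rad: 0 = open, tips 26 mm apart. Clear gap between the tips in mm = 26 - 140 x value: 0.114 is the 10 mm gap, 0.18 all but shut. The outer faces of the grips come 80 mm x value nearer each other.
- turntable: Black passive turntable on a grey foot, fixed to the bench: round flat platter of 240 mm diameter that spins freely on its foot, upper face 30 mm above the bench. Origin under its middle.
- gauge: Gap gauge, fixed to the bench: aluminium block 100 x 60 mm on a dark 110 x 70 mm base, top face 30 mm above the bench, with two long dark lines engraved along its x axis, each 3 mm wide, 10 mm apart between their inner edges, and a thin cross line at the middle. Origin under its middle, x along the long lines, z up.
- gauge_mark (a point): Middle of the gauge's top face, where the cross line passes between the two long lines; axes as the gauge's.
- vial: Small glass vial with a blue cap, 22 mm diameter, 44 mm high, standing loose on the turntable beside the tweezers. Origin at its foot. Bystander.
- timer: Round white wind-up timer, 62 mm diameter, 34 mm high, on the bench. Origin at its underside. Bystander.
- slide_box: Green slide box 71 x 100 x 36 mm on the bench. Origin at its underside. Bystander.
- dropper_bottle: Brown dropper bottle, 29 mm diameter, 76 mm high, on the bench. Origin at its foot. Bystander.
- marker: White and black marker pen, 137 mm long, lying between the turntable and the gauge. Origin at its underside. Bystander.
Not all that is in view belongs to the job. Of the things shaped like the tweezers, the bare steel one is meant.

How it is judged:
By the outcome, as a careful person would: the job done as asked, in the order asked, and still so for the second after the job is handed in, while the arm keeps its last pose, push and grip.
It also fails if it takes over 48 s, if anything falls off the work surface, if the arm or the gripper's body presses on something with over 40 N, if the wrist force passes 120 N, or if a joint passes its speed limit or range.

## Working session

There is one attempt and no reset: what is moved stays moved. The work goes in short steps, Python scripts to look and compute and a shell command to move; the robot and the scene stay as the last step left them, time stands still between calls to the robot, and variables do not carry over. Pictures are saved under pics/ and viewed, at most 10 in all, crops included, and the job is handed in when it is done.

```bash
ls; mkdir -p pics; cat > h.py <<'E'
import numpy as np, cv2
from bench import ctrl
def ray(c,u,v):
    V=np.array(c["view"]); R=V[:3,:3]; t=V[:3,3]
    d=np.array([(u-c["cx"])/c["fx"],-(v-c["cy"])/c["fy"],-1.0])
    return -R.T@t, R.T@d
def onz(c,u,v,z):
    o,d=ray(c,u,v); return o+d*(z-o[2])/d[2]
def proj(c,p):
    V=np.array(c["view"]); q=V[:3,:3]@np.array(p)+V[:3,3]
    return c["cx"]+c["fx"]*q[0]/-q[2], c["cy"]+c["fy"]*-q[1]/-q[2]
E
python3 - <<'E'
from h import *
for n in("top","scene"):
    cv2.imwrite(f"pics/{n}0.png",ctrl.grab_frame(n)); c=ctrl.get_calibration(n); print({k:np.round(v,3).tolist() for k,v in c.items() if not isinstance(v,str)})
print(ctrl.observe())
E
```

```text
pics
{'fx': 427.357, 'fy': 427.357, 'cx': 317.999, 'cy': 206.034, 'view': [[-0.023, -1.0, 0.005, 0.105], [0.983, -0.022, 0.181, -0.567], [-0.181, 0.009, 0.984, -1.278], [0.0, 0.0, 0.0, 1.0]]}
{'fx': 402.763, 'fy': 402.763, 'cx': 314.018, 'cy': 203.117, 'view': [[0.925, -0.38, 0.014, -0.473], [0.17, 0.446, 0.879, -0.202], [-0.34, -0.811, 0.477, -0.779], [0.0, 0.0, 0.0, 1.0]]}
{'time_s': 0.1, 'joint_pos': array([ 1.19840628e+00,  1.24433338e-01,  1.65150673e+00, -2.90232021e-05,
        1.36749072e+00, -8.26201656e-02]), 'qd': array([ 9.09633194e-04, -1.25863480e-03, -1.44122276e-03, -4.82226002e-04,
       -9.20978434e-04, -1.70694758e-05]), 'joint_efforts': array([ 3.78273107e-04, -4.18881011e+01, -3.61096966e+01,  7.76161719e-02,
        4.61145421e-02, -6.56672523e-05]), 'ee_pos': array([0.18554249, 0.6222911 , 0.17503242]), 'eef_rot': array([-3.13975844e+00, -1.23376958e-04,  2.85182854e+00]), 'contact_force': array([-0.3039826 ,  0.55064615,  0.17738241]), 'moment': array([0.00266444, 0.04139001, 0.03000432]), 'finger_force': 0.0, 'finger_gap': 0.9987061312733069}
```

View pics/top0.png

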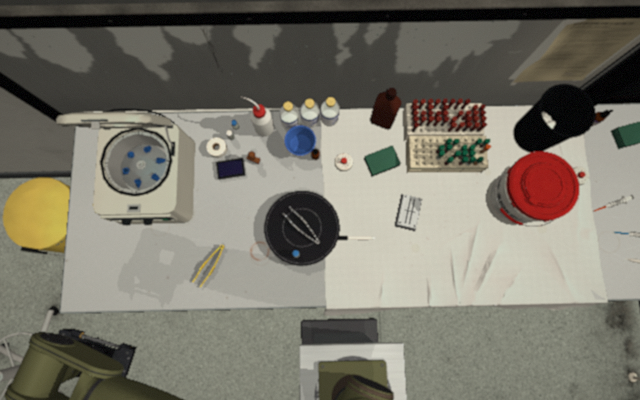

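View pics/scene0.png

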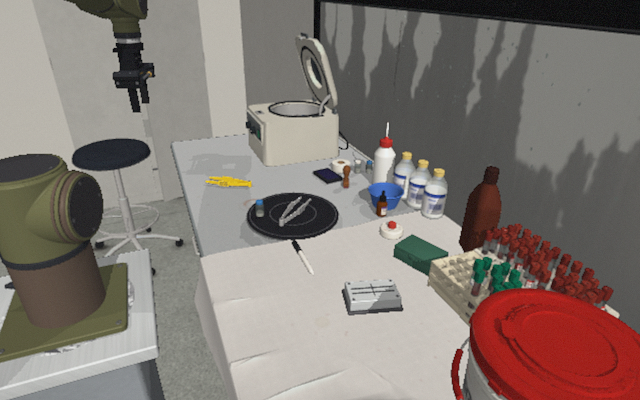

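Top view: bare steel tweezers on the black turntable at about (300,226). A yellow pair lies on the bench at (208,265), and the steel pair is the one that fits. The vial's blue cap is at (296,254), the marker at (355,238) and the gauge at (408,212). Next I'll confirm with an enlarged crop and measure.

```bash
python3 - <<'E'
from h import *
im=cv2.imread("pics/top0.png"); c=ctrl.get_calibration("top")
a=cv2.resize(im[185:270,260:350],None,fx=6,fy=6,interpolation=cv2.INTER_CUBIC)
b=cv2.resize(im[190:235,388:428],None,fx=6,fy=6,interpolation=cv2.INTER_CUBIC)
o=np.zeros((510,790,3),np.uint8); o[:, :540]=a; o[:270,545:785]=b
cv2.imwrite("pics/crop0.png",o)
# turntable: dark disc
g=im.max(2); m=((g<60)*255).astype(np.uint8); m[:150]=0;m[300:]=0
cs=cv2.findContours(m,cv2.RETR_EXTERNAL,2)[0]; k=max([x for x in cs if abs(cv2.boundingRect(x)[0]-265)<15],key=cv2.contourArea)
e=cv2.fitEllipse(cv2.convexHull(k)); print("tt",e,onz(c,*e[0],.03))
mm=np.zeros(g.shape,np.uint8); cv2.drawContours(mm,[k],-1,255,-1)
t=((g>110)&(mm>0)&(im.max(2).astype(int)-im.min(2)<40)).astype(np.uint8)
n,l,s,ce=cv2.connectedComponentsWithStats(t); 
for i in range(1,n):
    if s[i,4]>5: print(s[i],ce[i])
hsv=cv2.cvtColor(im,cv2.COLOR_BGR2HSV)
bl=(hsv[...,0]>95)&(hsv[...,0]<125)&(hsv[...,1]>120)&(g>80)&(mm>0)
v=np.argwhere(bl).mean(0)[::-1]; print("vial",v,onz(c,*v,.074))
print("gauge",onz(c,408,212,.03))
E
```

```text
tt ((303.4977111816406, 228.70101928710938), (72.55848693847656, 80.34281921386719), 105.71062469482422) [0.50239083 0.13878947 0.03      ]
[301 217   5   6   9] [303.         219.55555556]
[293 224   7   7  11] [295.72727273 226.90909091]
[315 238   4   6  15] [316.73333333 240.66666667]
vial [295.09090909 252.45454545] [0.42555044 0.16404998 0.074     ]
gauge [ 0.54809622 -0.19200091  0.03      ]
```

View pics/crop0.png

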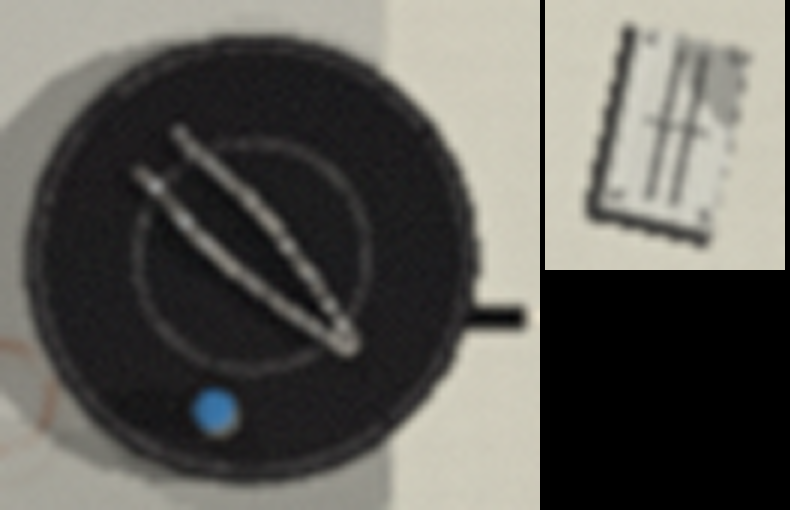

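The crop confirms the bare steel tweezers: tip ends at crop (180,130) and (137,172), bow at (350,345). The vial is well off to the side at (215,410), and the gauge lines run at roughly crop (655,200)→(685,50). Now computing the approach.

```bash
cat >> h.py <<'E'
def rel(p,yaw,s=None):
    "shift in tool axes (cm) and turn from present measured pose to TCP p, yaw"
    from scipy.spatial.transform import Rotation as Ro
    s=s or ctrl.observe(); R=Ro.from_euler("xyz",s["eef_rot"]).as_matrix()
    d=R.T@(np.array(p)-s["ee_pos"])*100; t=-(yaw-s["eef_rot"][2]); t=(t+np.pi)%(2*np.pi)-np.pi
    return np.round(d,2),round(t,3)
E
python3 - <<'E'
from h import *
c=ctrl.get_calibration("top"); P=lambda u,v,z: onz(c,260+u/6,185+v/6,z)
t1=P(180,130,.04);t2=P(137,172,.04);b=P(352,348,.04)
print(t1,t2,b,np.linalg.norm(t1-b),np.linalg.norm(t2-b),np.linalg.norm(t1-t2))
Q=lambda u,v: onz(c,388+(u-545)/6,190+v/6,.03)
l=Q(685,50)-Q(655,200); print("gauge",Q(678,127),np.arctan2(l[1],l[0]))
# -y blade is t1 ; x axis: y of bow ~0, t1 at y=-6.5,x=60 ; bow x=-86
a=np.arctan2(*(t1-b)[1::-1])+np.arctan2(6.5,146); x=np.array([np.cos(a),np.sin(a),0]); y=np.array([-x[1],x[0],0])
g=b+86e-3*x; print("yaw",a,"grip",g, "t2 in frame",(t2-g)@x,(t2-g)@y)
p=g+.0045*y; p[2]=.14
print(p,rel(p,a+np.pi))
E
```

```text
[0.57162934 0.1796734  0.04      ] [0.54987417 0.2023228  0.04      ] [0.45555812 0.09243497 0.04      ] 0.1452001130944348 0.1448131692729041 0.03140513469526838
gauge [ 0.55061105 -0.19901545  0.03      ] -0.25461399817880104
yaw 0.6890116697344968 grip [0.52193934 0.14711159 0.04      ] t2 in frame 0.05666407662729761 0.02485588934122708
[0.51907836 0.15058502 0.14      ] (array([-45.44, -35.67,   3.56]), np.float64(-0.979))
```

```bash
python3 -m crank '0 -4 -3 0 -0.1;0 -8 -6 0 -0.2;0 -12 -9.5 0 -0.3;0 -16 -12.5 0 -0.4;0 -20 -15.5 0 -0.5;0 -24 -18.5 0 -0.6;0 -28 -22 0 -0.7;0 -32 -25 0 -0.8'; python3 -m crank '0 -4 -2 0.5 -0.05;0 -8 -5 1 -0.1;0 -12 -8 2 -0.15;0 -14 -10 3 -0.18;0 -14 -10.5 3.5 -0.18;0 -14 -10.5 3.5 -0.18;0 -14 -10.5 3.5 -0.18;0 -14 -10.5 3.5 -0.18'
python3 - <<'E'
from h import *
s=ctrl.observe(); print(s["time_s"],s["ee_pos"],s["eef_rot"],s["joint_pos"])
c=ctrl.get_calibration("wrist"); im=ctrl.grab_frame("wrist"); cv2.imwrite("pics/w1.png",im)
np.save("w1.npy",np.array([c["fx"],c["fy"],c["cx"],c["cy"],*np.array(c["view"]).ravel()]))
print(rel([.519,.1506,.14],.689+np.pi,s))
E
```

```text
time_s: 0.9
ee_pos: [0.4176, 0.2949, 0.1758]
eef_rot: [3.142, -0.0, -2.627]
contact_force: [1.0, 1.2, 0.7]
finger_gap: 0.997
finger_force: 0.0
time_s: 1.7
ee_pos: [0.5899, 0.2744, 0.142]
eef_rot: [-3.142, 0.001, -2.45]
contact_force: [-1.3, -0.3, 0.3]
finger_gap: 1.0
finger_force: 0.0
1.7 [0.58988527 0.2743582  0.14195938] [-3.14151997e+00  8.17285287e-04 -2.45044672e+00] [ 3.52756855e-01  1.47128702e-01  1.68280120e+00  2.09802259e-04
  1.31086769e+00 -1.90923922e+00]
(array([13.35, -5.02,  0.19]), np.float64(0.002))
```

View pics/w1.png

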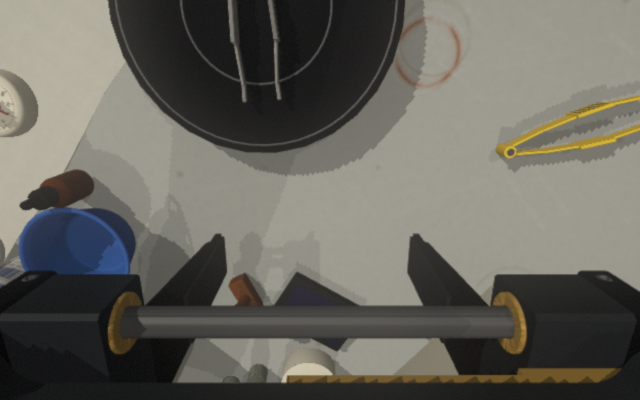

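The wrist view shows the turntable with tweezer tips at (243,100) and (278,98). I overshot sideways because the second call's shift is read along the turned axes, so I'm correcting that now.

```bash
python3 -m crank '0 3 -1 0 0;0 6 -2 0 0;0 9 -3 0 0;0 11.5 -4.3 0 0;0 13 -5 0 0;0 13.3 -5 0 0;0 13.3 -5 0 0;0 13.3 -5 0 0'
python3 - <<'E'
from h import *
s=ctrl.observe(); print(s["time_s"],s["ee_pos"],s["eef_rot"])
c=ctrl.get_calibration("wrist"); im=ctrl.grab_frame("wrist"); cv2.imwrite("pics/w2.png",im)
np.save("w2.npy",np.array([c["fx"],c["fy"],c["cx"],c["cy"],*np.array(c["view"]).ravel()]))
E
```

```text
time_s: 2.55
ee_pos: [0.5204, 0.1513, 0.1415]
eef_rot: [-3.142, 0.001, -2.451]
contact_force: [-0.3, -0.9, -0.1]
finger_gap: 1.002
finger_force: 0.0
2.55 [0.52043732 0.15128701 0.14148856] [-3.14151555e+00  8.80115838e-04 -2.45069050e+00]
```

View pics/w2.png

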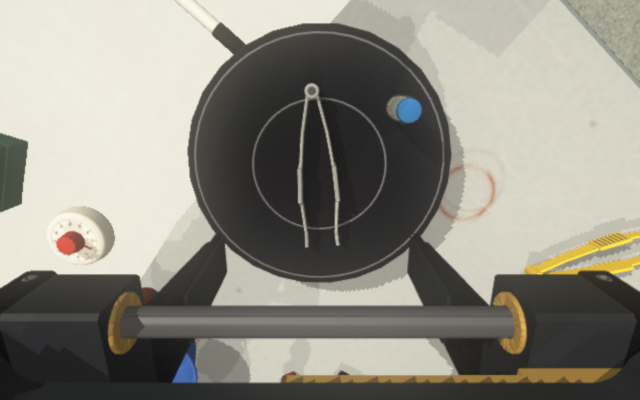

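Clear view from close by: bow (312,90), grips at about (300,185) and (336,185), tips (306,246) and (337,244), vial (405,108). Measuring these now.

```bash
cat > m.py <<'E'
from h import *
w=np.load("w2.npy"); c=dict(fx=w[0],fy=w[1],cx=w[2],cy=w[3],view=w[4:].reshape(4,4))
print("cam",onz(c,0,0,0)*0+ray(c,0,0)[0])
im=cv2.imread("pics/w2.png"); g=im.max(2)
m=(g>95)&((g.astype(int)-im.min(2))<40); m[:80]=0; m[252:]=0; m[:,:285]=0; m[:,352:]=0
yaw=.691; x=np.array([np.cos(yaw),np.sin(yaw),0]); y=np.array([-x[1],x[0],0])
G=np.array([.522,.1471,0])
def f(u,v,z): q=onz(c,u,v,z)-G; return np.round([1e3*q@x,1e3*q@y],1)
for r in [90]+list(range(130,250,8)):
    cols=np.where(m[r])[0]
    if len(cols): 
        k=np.split(cols,np.where(np.diff(cols)>2)[0]+1)
        z=.042 if r>215 else .048
        print(r,[(a[0],a[-1],f(a[0]-.5,r,z),f(a[-1]+.5,r,z)) for a in k])
rows=np.where(m.any(1))[0]; print(rows.min(),rows.max(),f(312,rows.min(),.04),f(306,rows.max(),.042))
cv2.imwrite("pics/c2.png",cv2.resize(im[80:255,250:425],None,fx=3.4,fy=3.4,interpolation=cv2.INTER_CUBIC))
E
python3 m.py
```

```text
cam [0.45567048 0.0972796  0.35045772]
90 [(np.int64(304), np.int64(309), array([-78.9,  -6.9]), array([-78.9,  -2. ])), (np.int64(314), np.int64(318), array([-78.9,   1.2]), array([-78.9,   5.2]))]
130 [(np.int64(301), np.int64(303), array([-46.9,  -9.7]), array([-47. ,  -7.2])), (np.int64(325), np.int64(327), array([-47. ,  10.3]), array([-47. ,  12.8]))]
138 [(np.int64(300), np.int64(303), array([-40.3, -10.6]), array([-40.3,  -7.3])), (np.int64(326), np.int64(329), array([-40.3,  11.2]), array([-40.3,  14.5]))]
146 [(np.int64(300), np.int64(302), array([-33.6, -10.7]), array([-33.6,  -8.2])), (np.int64(328), np.int64(330), array([-33.6,  12.9]), array([-33.6,  15.4]))]
154 [(np.int64(300), np.int64(302), array([-26.8, -10.8]), array([-26.8,  -8.3])), (np.int64(329), np.int64(332), array([-26.8,  13.8]), array([-26.8,  17.2]))]
162 [(np.int64(299), np.int64(302), array([-19.9, -11.7]), array([-19.9,  -8.3])), (np.int64(331), np.int64(333), array([-19.9,  15.6]), array([-19.9,  18.2]))]
170 [(np.int64(297), np.int64(301), array([-12.9, -13.6]), array([-12.9,  -9.3])), (np.int64(332
[... 788 characters left out ...]
64(337), array([23.6, 19.7]), array([23.6, 22.4]))]
218 [(np.int64(302), np.int64(305), array([ 33.5, -10.1]), array([33.5, -6.4])), (np.int64(335), np.int64(337), array([33.5, 20.1]), array([33.5, 22.9]))]
226 [(np.int64(301), np.int64(306), array([ 41.3, -11.1]), array([41.3, -5.5])), (np.int64(333), np.int64(337), array([41.3, 18.4]), array([41.3, 23. ]))]
234 [(np.int64(304), np.int64(307), array([49.3, -8.4]), array([49.3, -4.7])), (np.int64(335), np.int64(337), array([49.3, 20.4]), array([49.3, 23.2]))]
242 [(np.int64(305), np.int64(308), array([57.4, -7.5]), array([57.4, -3.8])), (np.int64(335), np.int64(338), array([57.4, 20.5]), array([57.4, 24.2]))]
83 247 [-84.3  -0.1] [62.5 -6.2]
```

View pics/c2.png

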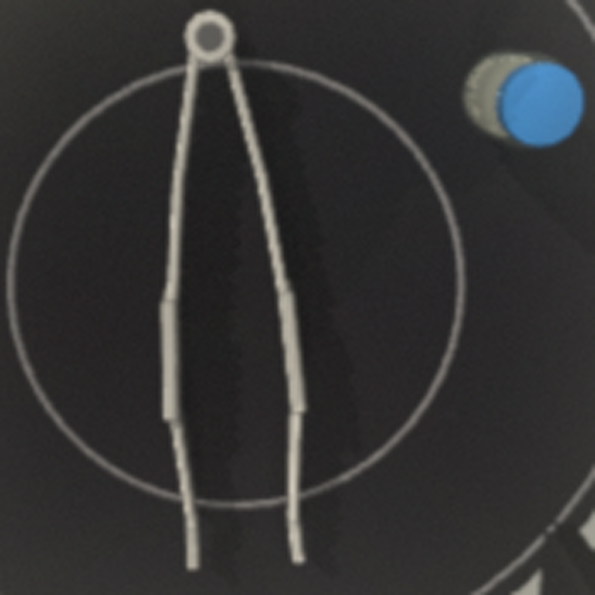

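Measurements match the spec: grip faces at −13 and +22 mm, tips at +62 mm, bow at −84 mm. Descending over the centre of the open grips.

```bash
python3 - <<'E'
from h import *
yaw=.691; x=np.array([np.cos(yaw),np.sin(yaw),0]); y=np.array([-x[1],x[0],0])
p=np.array([.522,.1471,0])+.001*x+.0045*y; p[2]=.033; print(p,rel(p,yaw+np.pi))
E
```

```text
[0.51990272 0.15120505 0.033     ] (array([ 0.05,  0.02, 10.83]), np.float64(0.0))
```

```bash
python3 -m crank '0.3 0.05 0 3 0;0.35 0.05 0 5.5 0;0.4 0.05 0 7.5 0;0.45 0.05 0 9 0;0.45 0.05 0 10 0;0.45 0.05 0 10.3 0;0.45 0.05 0 10.5 0;0.45 0.05 0 10.5 0' 12; python3 -c "
from h import *
s=ctrl.observe();print(s['ee_pos'],s['contact_force'],s['finger_gap'])"
```

```text
time_s: 3.4
ee_pos: [0.5203, 0.1503, 0.0369]
eef_rot: [-3.141, 0.001, -2.451]
contact_force: [1.3, 0.0, 0.3]
finger_gap: 0.556
finger_force: 0.0
[0.5202901  0.15025303 0.03686005] [1.33379615 0.01827176 0.3457544 ] 0.556192798118112
```

```bash
python3 -m crank '0.5 0 0.1 0.3 0;0.55 0 0.1 0.3 0;0.6 0 0.1 0.3 0;0.62 0 0.1 0.3 0;0.64 0 0.1 0.3 0;0.655 0 0.1 0.3 0;0.67 0 0.1 0.3 0;0.67 0 0.1 0.3 0' 12; python3 -c "
from h import *
s=ctrl.observe();print(s['ee_pos'],s['contact_force'],s['finger_gap'])"
```

```text
time_s: 4.2
ee_pos: [0.519, 0.1509, 0.0331]
eef_rot: [3.142, -0.0, -2.451]
contact_force: [0.3, -0.7, 0.8]
finger_gap: 0.329
finger_force: 0.0
[0.51895598 0.15087863 0.03312495] [ 0.26391812 -0.66330019  0.7606767 ] 0.3288494333757717
```

Gap is 31 mm but pad force reads 0, so I'm looking.

```bash
python3 - <<'E'
from h import *
for i in range(3):
    im=ctrl.grab_frame("wrist"); s=ctrl.observe(); print(s["finger_force"],s["finger_gap"])
sc=ctrl.grab_frame("scene")
a=cv2.resize(im[20:400,100:520],(620,560)); cv2.imwrite("pics/w3.png",a); cv2.imwrite("pics/w3f.png",im); cv2.imwrite("pics/s3.png",sc)
E
```

```text
0.0 0.33055382360692837
0.0 0.33027651300176303
0.0 0.3277919914629968
```

View pics/w3.png

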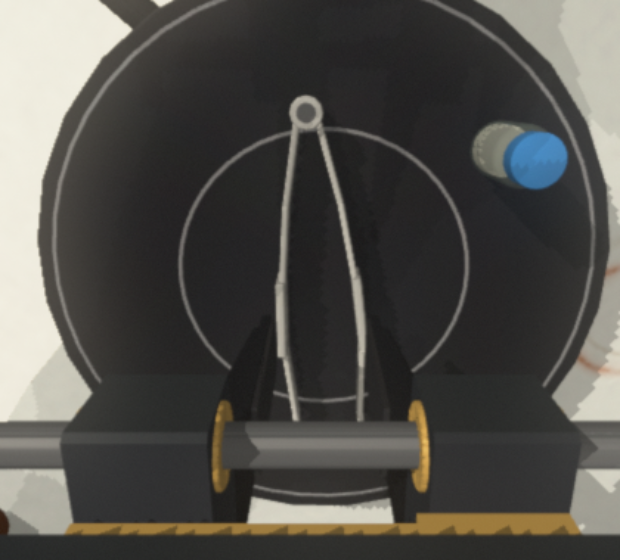

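```bash
cat > m3.py <<'E'
from h import *
import sys
def meas(im,c,zs=(.048,.048),G=(.5230,.1478),yaw=.691,thr=95,box=(80,300,270,370),step=14):
    g=im.max(2); m=(g>thr)&((g.astype(int)-im.min(2))<40)
    k=np.zeros_like(m); k[box[0]:box[1],box[2]:box[3]]=1; m&=k
    x=np.array([np.cos(yaw),np.sin(yaw),0]); y=np.array([-x[1],x[0],0]); G=np.array([*G,0])
    f=lambda u,v,z:np.round([1e3*(onz(c,u,v,z)-G)@x,1e3*(onz(c,u,v,z)-G)@y],1).tolist()
    for r in range(box[0],box[1],step):
        cols=np.where(m[r])[0]
        if len(cols): print(r,[(int(a[0]),int(a[-1]),f(a[0]-.5,r,zs[0]),f(a[-1]+.5,r,zs[0])) for a in np.split(cols,np.where(np.diff(cols)>2)[0]+1)])
if __name__=="__main__":
    c=ctrl.get_calibration("wrist"); meas(cv2.imread("pics/w3f.png"),c)
    im=cv2.imread("pics/w3f.png")
    for r in (240,246,252): print(r,im[r,265:380:3].max(1))
E
python3 m3.py
```

```text
94 [(296, 301, [-80.9, -6.4], [-80.9, -3.3]), (313, 317, [-80.9, 2.4], [-80.9, 5.0])]
108 [(297, 304, [-73.8, -6.0], [-73.8, -1.8]), (307, 310, [-73.8, -0.8], [-73.8, 1.3]), (315, 318, [-73.8, 3.4], [-73.8, 5.5]), (335, 340, [-73.8, 13.9], [-73.8, 17.1])]
122 [(296, 299, [-66.6, -6.7], [-66.6, -4.6]), (318, 322, [-66.6, 5.0], [-66.6, 7.7])]
136 [(294, 298, [-59.2, -7.9], [-59.2, -5.2]), (322, 326, [-59.2, 7.2], [-59.2, 9.8])]
150 [(292, 296, [-51.6, -9.1], [-51.6, -6.4]), (326, 330, [-51.6, 9.4], [-51.6, 12.1])]
164 [(291, 294, [-43.9, -9.8], [-43.9, -7.6]), (330, 333, [-43.9, 11.6], [-43.9, 13.8])]
178 [(290, 294, [-36.0, -10.5], [-36.0, -7.8]), (332, 336, [-36.0, 12.8], [-36.0, 15.6])]
192 [(290, 293, [-27.8, -10.7], [-27.8, -8.5]), (335, 338, [-27.8, 14.6], [-27.8, 16.9])]
206 [(288, 293, [-19.5, -12.1], [-19.5, -8.6]), (337, 342, [-19.5, 15.9], [-19.5, 19.3])]
220 [(287, 292, [-11.0, -12.8], [-11.0, -9.4]), (339, 345, [-11.0, 17.2], [-11.0, 21.2])]
234 [(287, 293, [-2.3, -13.1], [-2.3, -9.0]), (341, 346, [-2.3, 18.5], [-2.3, 22.0])]
248 [(288, 293, [6.7, -12.7], [6.7, -9.1]), (342, 347, [6.7, 19.2], [6.7, 22.8])]
262 [(288, 295, [15.9, -12.9], [15.9, -8.1]), (342, 346, [15.9, 19.4], [15.9, 22.4])]
276 [(294, 297, [25.3, -9.5], [25.3, -7.1]), (343, 345, [25.3, 20.2], [25.3, 22.1])]
290 [(296, 304, [35.0, -8.4], [35.0, -2.9]), (327, 339, [35.0, 10.6], [35.0, 18.6]), (342, 345, [35.0, 19.8], [35.0, 22.3])]
240 [ 38  40  39  39  27  27  39  54 182 140  56  30  36  35  37  37  37  38
  36  42  40  41  43  41  41  55 187 159  41  31  32  34  36  36  39  41
  40  41  41]
246 [ 39  39  28  28  30  28  40  42 182 145  61  31  36  36  36  36  38  35
  37  39  44  40  43  41  41  47 178 171  43  39  32  31  30  29  36  40
  39  41  40]
252 [ 38  30  30  29  30  37  32  35 183 149  62  31  36  35  36  37  37  37
  37  42  43  44  41  42  42  43 163 172  38  42  33  29  32  31  28  40
  39  37  38]
```

The tweezers are still open and untouched (35 mm across), so the opening scale isn't exactly linear in pad gap. Closing on gently.

```bash
python3 -m crank '0.675 0 0 0 0;0.68 0 0 0 0;0.685 0 0 0 0;0.69 0 0 0 0;0.695 0 0 0 0;0.7 0 0 0 0;0.7 0 0 0 0;0.7 0 0 0 0'; python3 - <<'E'
from m3 import *
s=ctrl.observe(); print(s["finger_gap"],s["finger_force"],s["contact_force"],s["moment"],s["ee_pos"])
im=ctrl.grab_frame("wrist"); cv2.imwrite("pics/w4f.png",im); meas(im,ctrl.get_calibration("wrist"),box=(206,277,270,370))
E
```

```text
time_s: 5.2
ee_pos: [0.519, 0.1509, 0.0332]
eef_rot: [-3.142, 0.0, -2.451]
contact_force: [0.3, -0.0, 0.1]
finger_gap: 0.299
finger_force: 0.0
0.2990272419255586 0.0 [ 0.33919002 -0.030687    0.09035981] [ 0.05462289  0.00667004 -0.00530956] [0.51900373 0.15087065 0.03316289]
206 [(288, 293, [-19.5, -12.1], [-19.5, -8.6]), (337, 342, [-19.5, 15.9], [-19.5, 19.3])]
220 [(287, 292, [-11.0, -12.8], [-11.0, -9.4]), (339, 345, [-11.0, 17.2], [-11.0, 21.2])]
234 [(287, 293, [-2.3, -13.1], [-2.3, -9.0]), (341, 346, [-2.3, 18.5], [-2.3, 22.0])]
248 [(289, 293, [6.7, -12.1], [6.7, -9.1]), (342, 344, [6.7, 19.2], [6.7, 21.0])]
262 [(290, 295, [15.9, -11.7], [15.9, -8.1]), (343, 344, [15.9, 20.0], [15.9, 21.2])]
276 [(294, 297, [25.3, -9.5], [25.3, -7.1]), (343, 344, [25.3, 20.2], [25.3, 21.4])]
```

```bash
python3 -m crank '0.705 0 0 0 0;0.71 0 0 0 0;0.715 0 0 0 0;0.72 0 0 0 0;0.725 0 0 0 0;0.73 0 0 0 0;0.73 0 0 0 0;0.73 0 0 0 0'; python3 - <<'E'
from m3 import *
s=ctrl.observe(); print(s["finger_gap"],s["finger_force"],s["contact_force"],s["moment"],s["ee_pos"])
im=ctrl.grab_frame("wrist"); cv2.imwrite("pics/w5f.png",im); meas(im,ctrl.get_calibration("wrist"),box=(94,277,270,370))
E
```

```text
time_s: 6.05
ee_pos: [0.519, 0.1509, 0.0332]
eef_rot: [-3.142, -0.0, -2.451]
contact_force: [1.0, 0.7, 0.3]
finger_gap: 0.267
finger_force: 0.0
0.2670801492763732 0.0 [0.95745875 0.7230116  0.31596029] [0.06342725 0.04261857 0.01636802] [0.51898651 0.15087015 0.033161  ]
94 [(296, 301, [-80.9, -6.4], [-80.9, -3.3]), (313, 317, [-80.9, 2.4], [-80.9, 5.0])]
108 [(297, 307, [-73.8, -6.0], [-73.8, -0.3]), (315, 318, [-73.8, 3.4], [-73.8, 5.5]), (335, 340, [-73.8, 13.9], [-73.8, 17.1])]
122 [(296, 299, [-66.6, -6.7], [-66.6, -4.6]), (318, 322, [-66.6, 5.0], [-66.6, 7.7])]
136 [(294, 298, [-59.2, -7.9], [-59.2, -5.2]), (322, 326, [-59.2, 7.2], [-59.2, 9.8])]
150 [(292, 296, [-51.6, -9.1], [-51.6, -6.4]), (326, 330, [-51.6, 9.4], [-51.6, 12.1])]
164 [(291, 294, [-43.9, -9.8], [-43.9, -7.6]), (330, 333, [-43.9, 11.6], [-43.9, 13.8])]
178 [(290, 294, [-36.0, -10.6], [-36.0, -7.8]), (332, 336, [-36.0, 12.8], [-36.0, 15.6])]
192 [(290, 293, [-27.8, -10.7], [-27.8, -8.5]), (335, 338, [-27.8, 14.6], [-27.8, 16.9])]
206 [(288, 293, [-19.5, -12.1], [-19.5, -8.6]), (337, 342, [-19.5, 15.9], [-19.5, 19.3])]
220 [(287, 292, [-11.0, -12.8], [-11.0, -9.4]), (339, 345, [-11.0, 17.2], [-11.0, 21.2])]
234 [(289, 292, [-2.3, -11.9], [-2.3, -9.6]), (341, 345, [-2.3, 18.5], [-2.3, 21.4])]
248 [(293, 293, [6.7, -9.7], [6.7, -9.1])]
262 [(293, 295, [15.9, -9.9], [15.9, -8.1])]
276 [(293, 297, [25.3, -10.1], [25.3, -7.1])]
```

The fingers now hide part of the grips without touching them, which suggests they sit above the plates. Checking from the side.

```bash
python3 - <<'E'
from h import *
im=ctrl.grab_frame("scene"); c=ctrl.get_calibration("scene"); s=ctrl.observe(); p=s["ee_pos"]
u,v=proj(c,p); print(u,v, proj(c,[.523,.1478,.048]), proj(c,[.523,.1478,.08])); u,v=int(u),int(v)
a=np.clip(im[v-60:v+40,u-65:u+65].astype(float)*1.8+10,0,255).astype(np.uint8); a=cv2.resize(a,None,fx=6,fy=6,interpolation=cv2.INTER_CUBIC); cv2.circle(a,(390,360),4,(0,0,255),-1)
cv2.imwrite("pics/s5.png",a)
E
```

```text
295.1133914696298 209.75885793722045 (np.float64(296.91531622819093), np.float64(205.08459023288052)) (np.float64(296.83901545169203), np.float64(194.20085481592312))
```

View pics/s5.png

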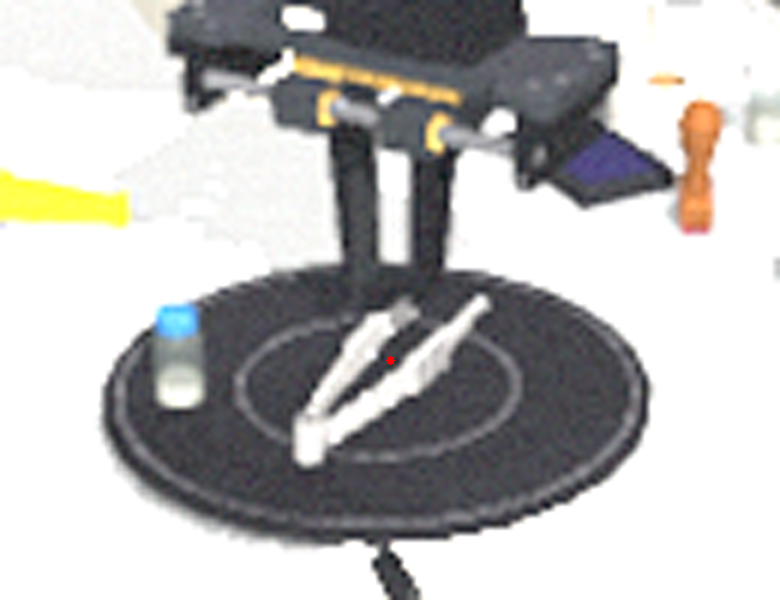

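The side view suggests the fingertips end at about crop (360–430, 285), well above the predicted TCP dot at (390,360). I'll stretch the dark tones in both views to find where the fingers really end.

```bash
python3 - <<'E'
from h import *
im=ctrl.grab_frame("scene"); w=ctrl.grab_frame("wrist"); cs=ctrl.get_calibration("scene"); cw=ctrl.get_calibration("wrist")
cv2.imwrite("pics/s6f.png",im); cv2.imwrite("pics/w6f.png",w)
st=lambda a:np.clip((a.astype(float)-15)*5,0,255).astype(np.uint8)
a=cv2.resize(st(im[165:230,255:335]),(400,325),interpolation=cv2.INTER_CUBIC)
b=cv2.resize(st(w[200:300,260:380]),(396,330),interpolation=cv2.INTER_CUBIC)
o=np.zeros((330,800,3),np.uint8); o[:325,:400]=a; o[:,404:]=b
cv2.imwrite("pics/d6.png",o)
E
```

```text
(no output)
```

View pics/d6.png

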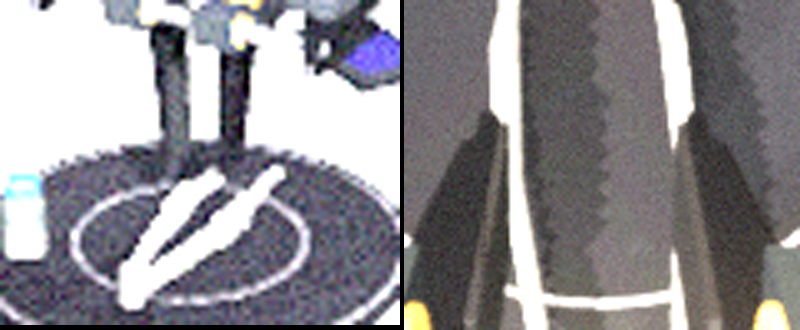

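Both views put the fingertips at z ≈ 0.065, about 3 cm higher than the reported TCP (wrist fingertip corners at (287,235) and (348,234)). I'll open, go down in steps, and feel for the platter.

```bash
cat > tip.py <<'E'
from h import *
c=ctrl.get_calibration("wrist"); s=ctrl.observe()
print("F",np.round(s["contact_force"],1),"M",np.round(s["moment"],2),"p",np.round(s["ee_pos"],4),"gap",round(s["finger_gap"],3),"ff",s["finger_force"])
E
python3 - <<'E'
from h import *
c=ctrl.get_calibration("wrist"); cs=ctrl.get_calibration("scene")
for (a,b) in (((287,234.5),(302,197)),((347.6,234),(290,201.5))):
    o1,d1=ray(c,*a); o2,d2=ray(cs,*b); t=np.linalg.lstsq(np.c_[d1,-d2],o2-o1,rcond=None)[0]; print(o1+d1*t[0],o2+d2*t[1])
E
python3 -m crank '0.6 0 0 0 0;0.5 0 0 0 0;0.45 0 0 0 0;0.45 0 0 0 0;0.45 0 0 0.5 0;0.45 0 0 1 0;0.45 0 0 1.5 0;0.45 0 0 1.5 0'; python3 tip.py
```

```text
[0.51885714 0.13103529 0.07582955] [0.53006834 0.12897167 0.07975561]
[0.50516925 0.1616717  0.05418803] [0.50855456 0.16087926 0.05483088]
time_s: 7.05
ee_pos: [0.518, 0.1507, 0.0168]
eef_rot: [3.14, -0.002, -2.451]
contact_force: [-0.2, 0.4, 0.1]
finger_gap: 0.547
finger_force: 0.0
F [-0.2  0.4  0.1] M [ 0.08  0.05 -0.  ] p [0.518  0.1507 0.0168] gap 0.547 ff 0.0
```

```bash
python3 -m crank '0.45 0 0 0.2 0;0.45 0 0 0.4 0;0.45 0 0 0.6 0;0.45 0 0 0.7 0;0.45 0 0 0.8 0;0.45 0 0 0.8 0;0.45 0 0 0.8 0;0.45 0 0 0.8 0'; python3 - <<'E'
exec(open('tip.py').read())
w=ctrl.grab_frame("wrist"); cv2.imwrite("pics/w7f.png",w); g=w.max(2).astype(int)
for r in range(214,262,4): print(r,g[r,255:292:3],g[r,340:385:3])
E
```

```text
time_s: 7.85
ee_pos: [0.5191, 0.1509, 0.0103]
eef_rot: [-3.141, 0.0, -2.451]
contact_force: [-0.1, -0.2, 0.5]
finger_gap: 0.551
finger_force: 0.0
F [-0.1 -0.2  0.5] M [0.08 0.06 0.02] p [0.5191 0.1509 0.0103] gap 0.551 ff 0.0
214 [ 39  39  39  36  36  35  35  39  41  40  69 188  90] [190 119  40  33  34  33  32  31  36  36  35  35  35  34  38]
218 [ 42  41  41  39  36  34  35  39  41  41 108 189  81] [172 164  65  27  30  33  34  35  38  36  34  32  34  37  36]
222 [ 39  41  38  39  39  36  37  43  40  40 131 183  81] [147 155 115  31  31  34  34  34  32  38  35  35  40  38  39]
226 [ 39  37  40  39  36  37  36  40  40  50 138 140  79] [ 95 182 164  36  29  35  35  33  36  37  33  34  41  39  38]
230 [ 40  41  38  39  42  37  43  40  41  75 181 151  78] [ 76 185 175  48  30  31  34  33  33  38  36  38  40  40  39]
234 [ 38  29  30  39  39  39  41  40  41  70 183 154  78] [ 50 181 178  68  29  34  35  33  35  41  38  29  32  41  41]
238 [ 31  28  25  38  40  40  40  41  39  66 184 157  82] [ 44 174 179  87  28  33  34  35  34  36  38  27  29  35  41]
242 [ 25  29  35  31  39  40  39  39  41  55 183 160  80] [ 41 166 180 111  29  32  35  35  32  34  39  30  27  28  31]
246 [ 25  25  40  27  37  39  38  40  40  50 183 165  85] [ 42 143 182 136  31  35  32  34  33  34  36  38  28  29  25]
250 [ 27  33  34  27  37  40  41  39  38  44 182 169  85] [ 40 116 183 148  33  31  34  35  35  36  35  38  32  27  26]
254 [ 25  40  28  29  38  40  40  40  38  41 131 160  84] [ 42  81 184 161  36  34  33  36  34  36  37  34  37  26  27]
258 [ 31  34  31  27  36  40  38  40  41  42 132 132  80] [ 40  60 186 173  49  34  33  36  35  35  36  36  39  30  27]
```

```bash
python3 - <<'E'
from h import *
c=ctrl.get_calibration("wrist"); o,d=ray(c,c["cx"],c["cy"]); V=np.array(c["view"])
print(c["fx"],o,d/np.linalg.norm(d),"camera above ee",o[2]-ctrl.observe()["ee_pos"][2])
for k in (2.1,2.16,2.23,2.3):
    dep=c["fx"]/k/1e3
    p=o+ray(c,317,234)[1]*dep; print(k,dep,p, p-ctrl.observe()["ee_pos"])
E
```

```text
359.69674571890675 [0.4543832  0.09704308 0.21930175] [ 0.22851208  0.18870151 -0.95507799] camera above ee 0.20901981149733773
2.1 0.17128416462805082 [0.50651408 0.14025791 0.06097235] [-0.0125803  -0.01065574  0.05069041]
2.16 0.1665262711661605 [0.505066   0.1390575  0.06537039] [-0.01402838 -0.01185615  0.05508845]
2.23 0.16129898911161739 [0.50347506 0.13773866 0.07020232] [-0.01561932 -0.01317499  0.05992038]
2.3 0.15638988944300294 [0.50198096 0.1365001  0.07474013] [-0.01711342 -0.01441355  0.06445819]
```

Using the bright-background frame (w1), the tips work out about 30 mm above the reported TCP, which agrees with the triangulation. So they're near 0.040 now, and I'll continue gently.

```bash
python3 -m crank '0.45 0 0 0.1 0;0.45 0 0 0.2 0;0.45 0 0 0.3 0;0.45 0 0 0.4 0;0.45 0 0 0.4 0;0.45 0 0 0.4 0;0.45 0 0 0.4 0;0.45 0 0 0.4 0'; python3 tip.py; python3 - <<'E'
from h import *
for f in("w1","w2"):
    g=cv2.imread(f"pics/{f}.png").max(2).astype(int)
    for r in (234,236,238,240,244): print(f,r,np.where(g[r,195:260]<50)[0]+195, np.where(g[r,375:440]<50)[0]+375)
E
```

```text
time_s: 8.7
ee_pos: [0.5191, 0.1509, 0.0062]
eef_rot: [-3.142, 0.0, -2.451]
contact_force: [1.2, 0.3, 0.1]
finger_gap: 0.548
finger_force: 0.0
F [1.2 0.3 0.1] M [0.05 0.04 0.02] p [0.5191 0.1509 0.0062] gap 0.548 ff 0.0
w1 234 [] []
w1 236 [215 216 217 218 219] []
w1 238 [214 215 216 217 218 219 220 221 222] []
w1 240 [212 213 214 215 216 217 218 219 220 221 222] []
w1 244 [206 207 208 209 210 211 212 213 214 215 216 217 218 219 220 221 222 223] [419 426]
w2 234 [251 252 253 256 259] [375 376 377 378 379 380 381 382 383 384 385 386 387 388 389 390 391 392
 393 394 395 396 397 398 400 401 402 405 408 416 417 418]
w2 236 [255 258] [375 376 377 378 379 380 381 382 383 384 385 386 387 388 389 391 392 393
 394 398 404 414 415 416 417 418]
w2 238 [] [375 376 378 379 380 381 382 383 384 385 386 387 388 389 390 391 392 393
 394 398 400 403 414 415 416 417 418 419]
w2 240 [] [375 376 377 378 379 380 381 382 383 384 385 386 387 388 389 391 392 393
 394 397 411 415 416 417 418 419 420 421]
w2 244 [] [375 376 378 379 380 382 383 384 385 386 388 395 412 418 419 420 421 422
 424]
```

```bash
python3 -m crank '0.45 0 0 0.1 0;0.45 0 0 0.2 0;0.45 0 0 0.3 0;0.45 0 0 0.3 0;0.45 0 0 0.3 0;0.45 0 0 0.3 0;0.45 0 0 0.3 0;0.45 0 0 0.3 0'; python3 tip.py;  python3 -m crank '0.45 0 0 0.1 0;0.45 0 0 0.1 0;0.45 0 0 0.2 0;0.45 0 0 0.2 0;0.45 0 0 0.2 0;0.45 0 0 0.2 0;0.45 0 0 0.2 0;0.45 0 0 0.2 0'; python3 tip.py
```

```text
time_s: 9.5
ee_pos: [0.5191, 0.1509, 0.0032]
eef_rot: [-3.142, 0.0, -2.451]
contact_force: [-0.9, -0.5, -0.4]
finger_gap: 0.551
finger_force: 0.0
F [-0.9 -0.5 -0.4] M [0.06 0.1  0.03] p [0.5191 0.1509 0.0032] gap 0.551 ff 0.0
time_s: 10.3
ee_pos: [0.519, 0.1509, 0.0012]
eef_rot: [-3.142, 0.0, -2.452]
contact_force: [0.5, -0.2, 0.1]
finger_gap: 0.548
finger_force: 0.0
F [ 0.5 -0.2  0.1] M [ 0.02  0.04 -0.01] p [0.519  0.1509 0.0012] gap 0.548 ff 0.0
```

```bash
python3 -m crank '0.45 0 0 0.05 0;0.45 0 0 0.1 0;0.45 0 0 0.15 0;0.45 0 0 0.2 0;0.45 0 0 0.25 0;0.45 0 0 0.3 0;0.45 0 0 0.3 0;0.45 0 0 0.3 0'; python3 tip.py; python3 - <<'E'
from h import *
w=ctrl.grab_frame("wrist"); s=ctrl.grab_frame("scene"); cv2.imwrite("pics/w8f.png",w); cv2.imwrite("pics/s8f.png",s)
# scene: finger edges vs platter: contrast columns along rows
g=s.max(2).astype(int)
for r in range(186,214,2): print(r,g[r,276:316])
E
```

```text
time_s: 11.1
ee_pos: [0.519, 0.1509, -0.0018]
eef_rot: [-3.142, -0.0, -2.451]
contact_force: [-0.4, 0.1, -1.0]
finger_gap: 0.55
finger_force: 0.0
F [-0.4  0.1 -1. ] M [ 0.08  0.08 -0.01] p [ 0.519   0.1509 -0.0018] gap 0.55 ff 0.0
186 [133 134 134 138 108  31  29  26  34  31  26  24  63 112 138 134 134 133
 133 133 154 152  93  43  49  47  51  48  51  54 156 162  87  87  91 100
 102  90  66  48]
188 [133 132 134 134 114  62  27  28  34  33  43  38  63 114 137 133 133 135
 135 135 133 124  99  86  79  72  51  50  53  52  93 108  68  21  30  77
 125 130 103  61]
190 [132 136 135 136 118  68  27  29  38  44  41  38  65 115 140 134 134 134
 136 135 134 134 135 136 137 139 112  39  23  31  40  32  22  24  98 167
 188 186 167  99]
192 [136 136 140 139 138 101  30  35  36  39  34  37  64  99 120 116 105  90
 106 116 116 117 115 112 114 119  94  37  28  36  31  28  23  11 120 160
 169 189 153  77]
194 [ 71  71  67  49  42  44  35  28  39  44  40  41  37  37  32  27  33  33
  34  30  29  28  34  38  36  42  34  38  28  32  26  28  30  26  52  99
 138 156 169 164]
196 [37 33 30 32 31 28 28 31 
[... 741 characters left out ...]
41  42  37
  39  38  37  37]
206 [ 56  42  40  41  40  34  31  33  36  40  34 102 146 139 130 128 122  90
  41  32  38  33  28  40 101 128  85  27  34  33  23  31  27  44  58  63
  53  39  37  36]
208 [ 43  40  39  38  41  42  37  35  36  26  71 128 140 128 131 138 115  28
  36  34  31  70 128 154 144 113  67  32  33  29  24  27  33  39  38  30
  47  73  67  43]
210 [ 40  45  42  39  30  28  26  33  36 106 139 124 128 122  89  39  32  35
  34  45  98 136 149 126 109 106  63  25  28  29  31  33  31  34  42  43
  37  34  57  65]
212 [ 30  34  35  26  36  31  29  74 131 141 125 130 100  47  33  30  45  88
 164 170 136 137 142 132 109  84  41  31  34  37  41  41  33  40  38  38
  34  38  35  63]
```

```bash
python3 - <<'E'
from h import *
a=cv2.imread("pics/s6f.png").max(2).astype(int); b=cv2.imread("pics/s8f.png").max(2).astype(int)
for r in range(196,222,2): print(r,[(276+i,a[r,276+i],b[r,276+i]) for i in range(40) if abs(a[r,276+i]-b[r,276+i])>25])
c=ctrl.get_calibration("scene")
yaw=.691; x=np.array([np.cos(yaw),np.sin(yaw),0]); y=np.array([-x[1],x[0],0]); G=np.array([.523,.1478,0])
for z in (.03,.035,.04,.05): print(z,[np.round(proj(c,G+(.0045+dy)*y+dx*x+[0,0,z]),1).tolist() for dy in(-.026,-.036) for dx in (-.011,.009)])
E
```

```text
196 [(300, np.int64(31), np.int64(65)), (301, np.int64(25), np.int64(61))]
198 [(298, np.int64(44), np.int64(122)), (299, np.int64(29), np.int64(130)), (300, np.int64(32), np.int64(97)), (301, np.int64(31), np.int64(62)), (309, np.int64(95), np.int64(48)), (310, np.int64(109), np.int64(68))]
200 [(294, np.int64(55), np.int64(82)), (295, np.int64(75), np.int64(112)), (306, np.int64(53), np.int64(27)), (307, np.int64(94), np.int64(25)), (308, np.int64(147), np.int64(28)), (309, np.int64(148), np.int64(92))]
202 [(295, np.int64(90), np.int64(134)), (296, np.int64(92), np.int64(132)), (305, np.int64(91), np.int64(24)), (306, np.int64(136), np.int64(28)), (307, np.int64(147), np.int64(31)), (308, np.int64(104), np.int64(30))]
204 [(302, np.int64(92), np.int64(41)), (303, np.int64(137), np.int64(33)), (304, np.int64(156), np.int64(26)), (305, np.int64(149), np.int64(32)), (306, np.int64(125), np.int64(32)), (307, np.int64(94), np.int64(33)), (308, np.int64(59), np.int64(32))]
206 [(301, np.int64(154), np.int64(128)), (302, np.int64(139), np.int64(85)), (303, np.int64(109), np.int64(27)), (304, np.int64(121), np.int64(34)), (305, np.int64(100), np.int64(33)), (306, np.int64(51), np.int64(23))]
208 [(302, np.int64(111), np.int64(67)), (303, np.int64(110), np.int64(32)), (304, np.int64(96), np.int64(33))]
210 [(302, np.int64(106), np.int64(63)), (303, np.int64(95), np.int64(25)), (304, np.int64(72), np.int64(28))]
212 []
214 []
216 []
218 []
220 []
0.03 [[302.0, 214.9], [305.7, 211.6], [305.4, 215.9], [309.1, 212.5]]
0.035 [[302.0, 213.2], [305.8, 209.9], [305.4, 214.2], [309.1, 210.9]]
0.04 [[302.0, 211.6], [305.8, 208.3], [305.4, 212.5], [309.1, 209.2]]
0.05 [[302.0, 208.2], [305.8, 204.9], [305.4, 209.1], [309.1, 205.8]]
```

The right finger now hides the −y plate down to row ~210, so the tip is at z ≤ 0.042 and beside the plate. A little more down.

```bash
python3 -m crank '0.45 0 0 0.05 0;0.45 0 0 0.1 0;0.45 0 0 0.15 0;0.45 0 0 0.2 0;0.45 0 0 0.25 0;0.45 0 0 0.3 0;0.45 0 0 0.3 0;0.45 0 0 0.3 0'; python3 tip.py
```

```text
time_s: 12.0
ee_pos: [0.519, 0.1509, -0.0049]
eef_rot: [3.142, -0.0, -2.451]
contact_force: [-0.3, -0.1, -0.6]
finger_gap: 0.55
finger_force: 0.0
F [-0.3 -0.1 -0.6] M [0.1  0.08 0.02] p [ 0.519   0.1509 -0.0049] gap 0.55 ff 0.0
```

```bash
python3 -m crank '0.5 0 0.08 0 0;0.55 0 0.08 0 0;0.6 0 0.08 0 0;0.62 0 0.08 0 0;0.63 0 0.08 0 0;0.64 0 0.08 0 0;0.65 0 0.08 0 0;0.65 0 0.08 0 0' 12; python3 tip.py; python3 - <<'E'
from m3 import *
w=ctrl.grab_frame("wrist"); cv2.imwrite("pics/w9f.png",w); meas(w,ctrl.get_calibration("wrist"),box=(60,300,270,370),step=24)
E
```

```text
time_s: 12.8
ee_pos: [0.5186, 0.1515, -0.0048]
eef_rot: [-3.142, 0.0, -2.451]
contact_force: [0.8, -0.6, -0.3]
finger_gap: 0.348
finger_force: 5.4
F [ 0.8 -0.6 -0.3] M [ 0.04 -0.05 -0.01] p [ 0.5186  0.1515 -0.0048] gap 0.348 ff 5.448446857044473
84 [(299, 307, [-85.7, -2.2], [-85.7, 1.5])]
108 [(293, 316, [-76.0, -4.9], [-76.0, 5.3])]
132 [(290, 295, [-66.0, -6.4], [-66.0, -3.8]), (318, 322, [-66.0, 5.7], [-66.0, 7.9])]
156 [(288, 292, [-55.5, -7.5], [-55.5, -5.3]), (324, 328, [-55.5, 8.3], [-55.5, 10.5])]
180 [(285, 290, [-44.6, -9.1], [-44.6, -6.4]), (330, 334, [-44.6, 11.1], [-44.6, 13.3])]
204 [(285, 289, [-33.3, -9.4], [-33.3, -7.1]), (334, 338, [-33.3, 13.0], [-33.3, 15.3])]
228 [(284, 289, [-21.5, -10.2], [-21.5, -7.4]), (338, 344, [-21.5, 15.1], [-21.5, 18.4])]
252 [(283, 289, [-9.2, -11.0], [-9.2, -7.6]), (340, 347, [-9.2, 16.2], [-9.2, 20.1])]
276 [(284, 290, [3.7, -10.8], [3.7, -7.4]), (343, 350, [3.7, 18.0], [3.7, 21.9])]
```

Both pads now hold the grips: 5.4 N at 33 mm, so the opening is linear after all. Squeezing a touch more and lifting.

```bash
python3 -m crank '0.66 0 0 0 0;0.67 0 0 0 0;0.67 0 0 0 0;0.67 0 0 -0.5 0;0.67 0 0 -1.5 0;0.67 0 0 -3 0;0.67 0 0 -5 0;0.67 0 0 -6.5 0' 14; python3 tip.py; python3 - <<'E'
from m3 import *
w=ctrl.grab_frame("wrist"); cv2.imwrite("pics/w10f.png",w); cw=ctrl.get_calibration("wrist")
s=ctrl.observe(); z=.048+s["ee_pos"][2]+.0048; meas(w,cw,zs=(z,z),box=(60,300,270,370),step=24)
c=ctrl.get_calibration("top"); im=ctrl.grab_frame("top"); cv2.imwrite("pics/t10.png",im)
hsv=cv2.cvtColor(im,cv2.COLOR_BGR2HSV); bl=(hsv[...,0]>95)&(hsv[...,0]<125)&(hsv[...,1]>120)&(im.max(2)>80); bl[:235]=0; bl[270:]=0; bl[:,:265]=0; bl[:,335:]=0
print("vial",np.argwhere(bl).mean(0)[::-1])
m=[.5506,-.199]; y=-.2546
g=[m[0]-.06*np.cos(y),m[1]-.06*np.sin(y),s["ee_pos"][2]]; print(g,rel(g,y+np.pi,s))
E
```

```text
time_s: 13.65
ee_pos: [0.5195, 0.1517, 0.0629]
eef_rot: [-3.14, 0.002, -2.451]
contact_force: [0.4, -0.1, -0.1]
finger_gap: 0.33
finger_force: 6.1
F [ 0.4 -0.1 -0.1] M [0.09 0.03 0.  ] p [0.5195 0.1517 0.0629] gap 0.33 ff 6.125784928444773
84 [(297, 309, [-83.5, -4.2], [-83.5, 1.2])]
108 [(286, 315, [-73.8, -9.0], [-73.8, 3.7]), (345, 350, [-73.8, 15.9], [-73.8, 18.4])]
132 [(290, 295, [-63.8, -7.5], [-63.8, -4.9]), (317, 322, [-63.8, 4.1], [-63.8, 6.7])]
156 [(288, 293, [-53.3, -8.6], [-53.4, -6.0]), (323, 327, [-53.4, 6.7], [-53.4, 8.9])]
180 [(286, 291, [-42.5, -9.8], [-42.5, -7.1]), (329, 333, [-42.5, 9.5], [-42.5, 11.7])]
204 [(286, 291, [-31.1, -10.1], [-31.1, -7.3]), (333, 337, [-31.2, 11.4], [-31.2, 13.7])]
228 [(286, 291, [-19.3, -10.4], [-19.3, -7.6]), (336, 341, [-19.3, 13.0], [-19.3, 15.8])]
252 [(285, 291, [-6.9, -11.2], [-6.9, -7.8]), (339, 346, [-7.0, 14.6], [-7.0, 18.4]), (369, 369, [-7.0, 28.9], [-7.0, 29.4])]
276 [(286, 293, [6.0, -11.0], [6.0, -7.1]), (341, 348, [5.9, 15.8], [5.9, 19.7])]
vial [nan nan]
[np.float64(0.4925341530138234), np.float64(-0.1838885006111925), np.float64(0.06552846658930797)] (array([ 23.61, -24.07,  -0.06]), np.float64(0.945))<stdin>:6: RuntimeWarning: Mean of empty slice.
  ret = um.true_divide(
```

Tweezers are lifted and stayed level with the gripper. I'll carry them to a spot where the wrist camera sees the gauge.

```bash
python3 -m crank '0.67 1 -2 -0.3 0;0.67 2.5 -6 -0.6 0;0.67 4 -10 -1 0;0.67 6 -14 -1 0;0.67 7.5 -18 -1 0;0.67 9 -22 -1 0;0.67 10.5 -26 -1 0;0.67 11.5 -28 -1 0'; python3 -m crank '0.67 0.5 -0.7 0 0.05;0.67 0.5 -1 0 0.15;0.67 0.5 -1 0 0.3;0.67 0.5 -1 0 0.4;0.67 0.5 -1 0 0.5;0.67 0.5 -1 0 0.5;0.67 0.5 -1 0 0.5;0.67 0.5 -1 0 0.5'; python3 tip.py; python3 - <<'E'
from h import *
w=ctrl.grab_frame("wrist"); cv2.imwrite("pics/w11.png",w); cw=ctrl.get_calibration("wrist"); s=ctrl.observe(); print(s["ee_pos"],s["eef_rot"])
np.save("w11.npy",np.array([cw["fx"],cw["fy"],cw["cx"],cw["cy"],*np.array(cw["view"]).ravel()]))
print(proj(cw,[.5506,-.199,.03]))
yaw=-.2546; x=np.array([np.cos(yaw),np.sin(yaw),0]); y=np.array([-x[1],x[0],0]); G=np.array([.5506,-.199,.03])
# rectify top face at 2px/mm from known estimate
X,Y=np.meshgrid(np.arange(-60,60,.4),np.arange(40,-40,-.4)); mp=np.array([[proj(cw,G+a*1e-3*x+b*1e-3*y) for a,b in zip(r1,r2)] for r1,r2 in zip(X,Y)],np.float32)
o=cv2.remap(w,mp[...,0],mp[...,1],cv2.INTER_CUBIC); np.save("rect.npy",o); cv2.imwrite("pics/r11.png",np.hstack([cv2.resize(w,(480,300)),cv2.resize(o,(300,200))[:, :].repeat(1,0) if 0 else cv2.copyMakeBorder(o,0,100,0,0,cv2.BORDER_CONSTANT)]))
E
```

```text
time_s: 14.55
ee_pos: [0.6086, -0.1407, 0.0697]
eef_rot: [-3.141, -0.0, -2.454]
contact_force: [-0.0, -0.2, -0.4]
finger_gap: 0.329
finger_force: 6.0
time_s: 15.35
ee_pos: [0.6104, -0.1485, 0.0699]
eef_rot: [3.141, -0.0, -2.95]
contact_force: [-0.3, -0.1, -0.6]
finger_gap: 0.332
finger_force: 6.0
F [-0.3 -0.1 -0.6] M [ 0.06 -0.01 -0.01] p [ 0.6104 -0.1485  0.0699] gap 0.332 ff 6.010596355190501
[ 0.61048663 -0.14847452  0.07000217] [ 3.14147973e+00 -2.40114504e-04 -2.95027208e+00]
(np.float64(260.57620911979564), np.float64(109.29734723924652))
```

View pics/r11.png

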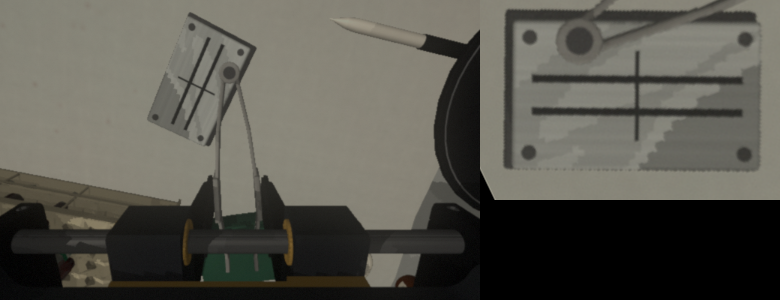

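The wrist view shows the tweezers held straight. In the rectified gauge face the long lines sit at about v=78 and v=111 with the cross line at u≈157, so the mark is ~3 mm off my first estimate. Fitting the lines numerically.

```bash
python3 - <<'E'
from h import *
g=np.load("rect.npy").max(2).astype(float)
def sub(a):
    w=np.clip(np.median(a)-a-15,0,None); return (w*np.arange(len(a))).sum()/w.sum()
us=[u for u in range(60,255,5) if abs(u-157)>8]
L1=np.polyfit(us,[68+sub(g[68:90,u]) for u in us],1); L2=np.polyfit(us,[100+sub(g[100:122,u]) for u in us],1)
vs=list(range(86,104,2))+list(range(118,136,2)); C=np.polyfit(vs,[147+sub(g[v,147:168]) for v in vs],1)
v=(np.polyval(L1,157)+np.polyval(L2,157))/2; u=np.polyval(C,v)
print(L1,L2,C,u,v)
yaw=-.2546; x=np.array([np.cos(yaw),np.sin(yaw),0]); y=np.array([-x[1],x[0],0]); G=np.array([.5506,-.199,.03])
M=G+(-60+.4*u)*1e-3*x+(40-.4*v)*1e-3*y; a=yaw-(L1[0]+L2[0])/2; print("mark",M,"yaw",a)
# tweezers in hand: bow and finger plates in w11 at z of tweezers; tweezers frame in tool axes
w=cv2.imread("pics/w11.png"); print(w.shape)
q=np.load("w11.npy"); c=dict(fx=q[0],fy=q[1],cx=q[2],cy=q[3],view=q[4:].reshape(4,4))
s=dict(ee_pos=np.array([.6105,-.1485,.07])); ty=-2.9503; tx=-np.array([np.cos(ty),np.sin(ty),0]); tyv=np.array([-tx[1],tx[0],0])
# tweezers directions: x ahead (= -tool x), y left ; blades positions in w10f (dark platter) with same hand geometry
m=cv2.imread("pics/w10f.png").max(2)>110
for z in (.114,.118,.122):
  f=lambda u,v:[round(1e3*float((onz(c,u,v,z)-s["ee_pos"])@d),1) for d in (tx,tyv)]
  print(z,"bow",f(303,84),[ (f(285.5,252),f(345.5,252)),(f(286,270),f(347.5,270)),(f(286,228),f(341,228))])
E
```

```text
[1.03162161e-02 7.74611217e+01] [9.36063652e-03 1.10204925e+02] [-5.75620203e-03  1.57156431e+02] 156.60741757016794 95.37765648827965
mark [ 0.55362344 -0.19787632  0.03      ] yaw -0.2644384262931705
(400, 640, 3)
0.114 bow [-84.4, -6.4] [([-3.6, -16.0], [-3.6, 14.2]), ([6.6, -16.0], [6.6, 15.5]), ([-16.6, -15.5], [-16.6, 11.7])]
0.118 bow [-84.4, -6.2] [([-5.5, -15.7], [-5.5, 13.9]), ([4.4, -15.7], [4.4, 15.1]), ([-18.2, -15.1], [-18.2, 11.4])]
0.122 bow [-84.4, -6.1] [([-7.5, -15.3], [-7.5, 13.5]), ([2.2, -15.3], [2.2, 14.7]), ([-19.9, -14.7], [-19.9, 11.1])]
```

```bash
cat > ax.py <<'E'
from h import *
w=cv2.imread("pics/w11.png").astype(int)
for r in (330,338,346,352,358,364): print(r,[tuple(w[r,i]) if 0 else int(w[r,i,2]-0) for i in range(285,365,2)])
q=np.load("w11.npy"); c=dict(fx=q[0],fy=q[1],cx=q[2],cy=q[3],view=q[4:].reshape(4,4))
ee=np.array([.6105,-.1485,.07]); ty=-2.9503; tx=-np.array([np.cos(ty),np.sin(ty),0]); tv=np.array([-tx[1],tx[0],0])
f=lambda u,v,z:[round(1e3*float((onz(c,u,v,z)-ee)@d),1) for d in (tx,tv)]
m=(w.max(2)); print("bow", [(r,f(u,r,.12)) for r,u in ((84,303),(98,305))])
for u in (300,304,308,340,344): print(u,f(u,352,.1168),f(u,360,.1168))
for r in (80,84,88,92,96,100,104,108,112): print(r,w[r,288:322:1].max(1))
E
python3 ax.py
```

```text
330 [51, 51, 50, 50, 50, 48, 49, 47, 46, 47, 48, 47, 47, 46, 49, 46, 50, 48, 46, 47, 48, 46, 48, 47, 49, 47, 47, 48, 48, 48, 46, 47, 47, 47, 46, 47, 46, 47, 49, 48]
338 [31, 31, 34, 32, 33, 33, 32, 68, 71, 47, 36, 34, 34, 33, 33, 34, 33, 33, 32, 34, 32, 33, 31, 30, 31, 34, 35, 45, 55, 39, 30, 30, 29, 32, 32, 33, 31, 22, 26, 22]
346 [33, 33, 33, 33, 31, 34, 32, 40, 90, 91, 59, 33, 30, 33, 33, 32, 31, 30, 31, 30, 31, 32, 31, 30, 30, 30, 33, 59, 69, 56, 32, 32, 32, 33, 31, 31, 31, 32, 27, 10]
352 [33, 31, 33, 34, 33, 31, 31, 35, 84, 91, 69, 34, 31, 30, 31, 30, 32, 33, 29, 32, 31, 31, 30, 31, 29, 31, 31, 54, 68, 64, 33, 32, 32, 32, 32, 31, 30, 30, 29, 20]
358 [33, 33, 32, 32, 31, 32, 30, 30, 82, 90, 77, 33, 32, 30, 32, 32, 32, 32, 32, 32, 31, 30, 32, 30, 33, 31, 30, 45, 67, 67, 39, 31, 31, 30, 30, 30, 28, 31, 32, 28]
364 [32, 32, 31, 34, 31, 31, 29, 32, 35, 39, 35, 31, 31, 31, 31, 32, 30, 31, 30, 33, 30, 31, 27, 30, 31, 30, 29, 31, 32, 30, 31, 29, 29, 28, 32, 30, 28, 30, 29, 30]
bow [(84, [-84.4, -6.2]), (98, [-78.7, -5.4])]
300 [55.0, -9.4] [60.3, -9.4]
304 [55.0, -7.2] [60.3, -7.2]
308
[... 668 characters left out ...]
19 112 108 108 102 103 102  81  63  60  61  60  61  59  60  59
  60  60  60  60  61  60  60  66  92 100  98  98  92  76  62  55]
100 [122 120 120 119 109 104 105 103 104  97  75  62  60  59  60  60  59  59
  59  60  61  61  59  61  62  77  93  97  98  95  82  62  55  53]
104 [121 120 120 118 116 107 100 101 103 101 101 101  96  82  70  63  61  60
  62  62  64  73  81  91  97  98  98  96  89  77  60  54  53  55]
108 [130 122 118 117 117 118 109 104  96  89  92  99 101 100 101 101 101 100
 100  99  98  96  95  94  89  81  72  75  77  75  71  61  65 117]
112 [128 121 118 117 117 119 111 104  96  88  79  67  89 112 119 121 120 125
 124 124 127 121 107  91  69  58  74  89  93  83  77  81 121 135]
```

```bash
python3 - <<'E'
from h import *
M=np.array([.5536,-.1979]); a=-.2644
p=M-.0612*np.array([np.cos(a),np.sin(a)]); print(p,rel([*p,.07],a+np.pi))
E
```

```text
[ 0.49452673 -0.18190659] (array([12.02, -1.08,  0.  ]), np.float64(0.456))
```

```bash
python3 -m crank '0.67 1.5 -0.2 0 0.05;0.67 4 -0.4 0 0.15;0.67 7 -0.6 0 0.28;0.67 9.5 -0.9 0 0.38;0.67 11.5 -1.1 0 0.44;0.67 12 -1.1 0 0.456;0.67 12 -1.1 0.5 0.456;0.67 12 -1.1 1 0.456'; python3 -m crank '0.67 0 0 0.5 0;0.67 0 0 1.2 0;0.67 0 0 2 0;0.67 0 0 2.8 0;0.67 0 0 3.4 0;0.67 0 0 3.9 0;0.67 0 0 4.2 0;0.67 0 0 4.3 0'; python3 -m crank '0.67 0 0 1 0;0.68 0 0 1.2 0;0.69 0 0 1.3 0;0.7 0 0 1.3 0;0.71 0 0 1.3 0;0.72 0 0 1.3 0;0.726 0 0 1.3 0;0.726 0 0 1.3 0' 18; python3 tip.py
```

```text
time_s: 16.2
ee_pos: [0.4957, -0.182, 0.0602]
eef_rot: [3.142, 0.001, 2.877]
contact_force: [-0.2, -0.9, -0.8]
finger_gap: 0.332
finger_force: 6.0
time_s: 17.0
ee_pos: [0.4947, -0.182, 0.0168]
eef_rot: [3.142, -0.0, 2.876]
contact_force: [-0.6, 0.0, 0.1]
finger_gap: 0.332
finger_force: 6.0
time_s: 17.8
ee_pos: [0.4949, -0.1821, 0.0043]
eef_rot: [-3.142, 0.0, 2.876]
contact_force: [-0.2, -0.5, -1.2]
finger_gap: 0.274
finger_force: 8.3
F [-0.2 -0.5 -1.2] M [ 0.04 -0.03 -0.05] p [ 0.4949 -0.1821  0.0043] gap 0.274 ff 8.313274008514782
```

26 mm across and 8.3 N match the spec for the 10 mm gap. Now checking the tips and bow numerically.

```bash
cat > fin.py <<'E'
from h import *
c=ctrl.get_calibration("wrist"); s=ctrl.observe(); w=ctrl.grab_frame("wrist"); import sys; cv2.imwrite(f"pics/{sys.argv[1]}.png",w)
print(s["time_s"],s["ee_pos"],s["eef_rot"],s["finger_gap"],s["finger_force"])
ee=s["ee_pos"]; ty=s["eef_rot"][2]; tx=-np.array([np.cos(ty),np.sin(ty),0]); tv=np.array([-tx[1],tx[0],0])
dz=ee[2]+.0048
f=lambda u,v,z:[round(1e3*float((onz(c,u,v,z+dz)-ee)@d),1) for d in (tx,tv)]
g=w.max(2).astype(int)
for r in (338,344,350,356,360,364,368): print(r,f(300,r,.042)[0],g[r,292:350].tolist())
for u in (300,310,320,330): print(u,f(u,356,.042))
for r in (76,80,84,88,92,96,100,104,108): print(r,f(305,r,.045),g[r,286:326].tolist())
E
python3 fin.py w12
```

```text
17.8 [ 0.4949424  -0.18208176  0.00431988] [-3.14150639e+00  3.04281254e-04  2.87578830e+00] 0.27379370050075713 8.313274008514782
338 46.1 [82, 80, 81, 81, 81, 81, 81, 81, 80, 79, 79, 78, 63, 39, 28, 33, 65, 72, 68, 60, 47, 42, 51, 72, 80, 79, 78, 79, 78, 79, 81, 78, 80, 77, 49, 28, 25, 26, 28, 46, 63, 69, 68, 64, 61, 75, 80, 80, 80, 80, 80, 78, 76, 77, 77, 78, 79, 78]
344 49.9 [115, 115, 112, 114, 113, 112, 113, 114, 113, 112, 110, 110, 89, 52, 27, 19, 30, 70, 92, 95, 88, 74, 64, 90, 108, 111, 110, 109, 110, 113, 114, 113, 112, 106, 66, 29, 21, 20, 33, 78, 91, 91, 88, 85, 78, 102, 112, 115, 113, 112, 111, 111, 112, 112, 110, 112, 112, 112]
350 53.8 [95, 95, 105, 113, 114, 114, 112, 114, 112, 113, 112, 110, 92, 54, 26, 24, 27, 46, 82, 89, 88, 84, 73, 72, 99, 110, 111, 111, 112, 113, 114, 115, 112, 106, 67, 30, 23, 24, 41, 74, 89, 91, 88, 86, 79, 93, 109, 113, 113, 112, 111, 110, 112, 113, 111, 109, 110, 112]
356 57.8 [85, 84, 84, 84, 83, 83, 83, 85, 83, 86, 104, 110, 93, 52, 28, 18, 24, 46, 83, 92, 90, 87, 81, 70, 99, 109, 109, 109, 110, 113, 114, 114, 113, 107, 66, 28, 22, 25, 47, 
[... 2111 characters left out ...]
 62, 62, 62, 62, 63, 62, 61, 62, 62, 65, 83, 95, 97, 96, 91, 86, 121, 132, 134, 135, 136, 135, 135]
100 [-77.8, -5.3] [134, 133, 134, 134, 134, 131, 117, 109, 104, 103, 102, 96, 76, 63, 62, 62, 62, 61, 64, 61, 62, 61, 61, 62, 62, 65, 79, 93, 96, 97, 93, 89, 119, 134, 135, 135, 134, 134, 134, 134]
104 [-76.1, -5.3] [134, 135, 134, 134, 134, 134, 134, 127, 109, 104, 104, 102, 101, 102, 100, 96, 89, 85, 80, 78, 77, 84, 88, 92, 97, 96, 98, 95, 91, 82, 78, 116, 131, 133, 135, 134, 133, 135, 132, 134]
108 [-74.4, -5.3] [135, 136, 136, 134, 135, 135, 136, 131, 114, 100, 97, 94, 93, 96, 97, 99, 99, 100, 100, 99, 98, 96, 95, 94, 90, 93, 108, 89, 76, 82, 82, 81, 117, 132, 134, 134, 134, 133, 133, 134]
```

The tweezers have yawed ~0.06 rad in the hand, and the gap reads nearer 9 mm. I'll turn to align, settle a few mm lower, and open slightly.

```bash
python3 -m crank '0.726 0 0 0.1 0.01;0.725 0.05 0 0.1 0.03;0.723 0.1 0.05 0.2 0.05;0.72 0.1 0.05 0.3 0.062;0.72 0.1 0.05 0.3 0.062;0.72 0.1 0.05 0.3 0.062;0.72 0.1 0.05 0.3 0.062;0.72 0.1 0.05 0.3 0.062' 18; cat > fin2.py <<'E'
from h import *
import sys
c=ctrl.get_calibration("wrist"); s=ctrl.observe(); w=ctrl.grab_frame("wrist"); cv2.imwrite(f"pics/{sys.argv[1]}.png",w)
print(s["time_s"],s["ee_pos"],s["eef_rot"][2],s["finger_gap"],s["finger_force"])
dz=s["ee_pos"][2]+.0048; a=-.2644; x=np.array([np.cos(a),np.sin(a),0]); y=np.array([-x[1],x[0],0]); M=np.array([.5536,-.1979,0])
def rect(z,X0,X1,Y0,Y1,st=.25):
    xs=np.arange(X0,X1,st); ys=np.arange(Y0,Y1,st)
    mp=np.array([[proj(c,M+[0,0,z]+u*1e-3*x+v*1e-3*y) for v in ys] for u in xs],np.float32)
    return cv2.remap(w,mp[...,0],mp[...,1],cv2.INTER_CUBIC).max(2).astype(int),xs,ys
r,xs,ys=rect(.042+dz,-12,6,-14,14,.5); print("tips plane; y=",ys[0],"step .5")
for i in range(0,len(xs),3): print(xs[i],r[i].tolist())
r,xs,ys=rect(.03,-12,12,-12,12,.5); print("block plane")
for i in range(0,len(xs),6): print(xs[i],r[i].tolist())
r,xs,ys=rect(.045+dz,-150,-130,-12,12,.5); print("bow")
for i in range(0,len(xs),5): print(xs[i],r[i].tolist())
E
python3 fin2.py w13
```

```text
time_s: 18.65
ee_pos: [0.494, -0.1813, 0.0012]
eef_rot: [-3.142, 0.0, 2.814]
contact_force: [-0.1, -0.6, -1.0]
finger_gap: 0.279
finger_force: 8.0
18.65 [ 0.4940466  -0.18129252  0.00120004] 2.8137848462207486 0.278913869186777 8.039703894537524
tips plane; y= -14.0 step .5
-12.0 [117, 115, 116, 114, 113, 113, 114, 114, 113, 114, 114, 113, 107, 96, 94, 95, 91, 80, 65, 46, 64, 98, 115, 116, 113, 112, 113, 112, 113, 110, 111, 110, 111, 113, 114, 115, 114, 111, 107, 100, 96, 94, 89, 77, 75, 94, 109, 112, 112, 113, 114, 114, 114, 114, 114, 114]
-10.5 [118, 117, 116, 114, 113, 114, 113, 114, 115, 114, 114, 114, 108, 99, 92, 89, 86, 83, 69, 48, 60, 94, 112, 114, 113, 113, 113, 113, 112, 111, 110, 110, 111, 112, 114, 115, 114, 112, 107, 98, 92, 89, 85, 82, 83, 100, 109, 111, 112, 113, 114, 114, 115, 114, 113, 112]
-9.0 [118, 116, 115, 114, 114, 113, 114, 113, 115, 113, 112, 112, 106, 98, 93, 89, 88, 83, 67, 49, 64, 100, 112, 115, 114, 113, 113, 113, 112, 111, 111, 111, 112, 112, 113, 115, 114, 112, 104, 95, 91, 89, 86, 82, 80, 99, 108, 111, 111, 113, 113, 113, 114, 114, 113, 113]
-7.5 [117,
[... 5264 characters left out ...]
 135, 135, 134, 134, 134, 135, 134, 134, 135, 133, 135, 135, 122, 102, 99, 102, 103, 104, 102, 102, 100, 98, 97, 98, 98, 98, 98, 97, 95, 91, 82, 70, 79, 118, 134, 132, 133, 133, 133, 132, 133, 133, 134, 134, 134, 134]
-135.0 [137, 136, 135, 136, 134, 134, 135, 134, 134, 134, 134, 133, 133, 134, 115, 101, 96, 87, 71, 107, 133, 134, 136, 135, 134, 134, 134, 135, 133, 135, 124, 102, 94, 90, 83, 92, 129, 134, 134, 133, 133, 133, 134, 133, 134, 134, 134, 135]
-132.5 [134, 135, 134, 133, 134, 134, 133, 133, 133, 134, 133, 134, 134, 126, 108, 98, 90, 77, 75, 125, 134, 134, 134, 134, 135, 134, 134, 133, 133, 135, 134, 123, 106, 100, 93, 82, 111, 132, 134, 134, 134, 133, 134, 134, 133, 132, 133, 134]
```

Tips plane: tips at −7.8…−4.9 and +4.95…+8.2 mm, so the gap is ≈ 9.9 mm, centred within 0.2 mm. Tip ends are at x ≈ −0.5 mm from the cross line, and the bow is on the axis to 0.3 mm. Holding, and checking the vial.

```bash
R='0.72 0 0 0 0;0.72 0 0 0 0;0.72 0 0 0 0;0.72 0 0 0 0;0.72 0 0 0 0;0.72 0 0 0 0;0.72 0 0 0 0;0.72 0 0 0 0' ; python3 -m crank '0.72 0 0 0 0;0.72 0 0 0 0;0.72 0 0 0 0;0.72 0 0 0 0;0.72 0 0 0 0;0.72 0 0 0 0;0.72 0 0 0 0;0.72 0 0 0 0'; python3 -m crank '0.72 0 0 0 0;0.72 0 0 0 0;0.72 0 0 0 0;0.72 0 0 0 0;0.72 0 0 0 0;0.72 0 0 0 0;0.72 0 0 0 0;0.72 0 0 0 0';python3 -m crank '0.72 0 0 0 0;0.72 0 0 0 0;0.72 0 0 0 0;0.72 0 0 0 0;0.72 0 0 0 0;0.72 0 0 0 0;0.72 0 0 0 0;0.72 0 0 0 0';python3 -m crank '0.72 0 0 0 0;0.72 0 0 0 0;0.72 0 0 0 0;0.72 0 0 0 0;0.72 0 0 0 0;0.72 0 0 0 0;0.72 0 0 0 0;0.72 0 0 0 0'; python3 -m crank '0.72 0 0 0 0;0.72 0 0 0 0;0.72 0 0 0 0;0.72 0 0 0 0;0.72 0 0 0 0;0.72 0 0 0 0;0.72 0 0 0 0;0.72 0 0 0 0'; python3 fin2.py w14 | sed -n '1,9p'; python3 - <<'E'
from h import *
for n in("top","scene"):
    im=ctrl.grab_frame(n); c=ctrl.get_calibration(n); h=cv2.cvtColor(im,cv2.COLOR_BGR2HSV); cv2.imwrite(f"pics/{n}_end.png",im)
    m=((h[...,0]>95)&(h[...,0]<125)&(h[...,1]>110)&(im.max(2)>70)).astype(np.uint8)
    k,l,s,ce=cv2.connectedComponentsWithStats(m)
    u0=(295,252) if n=="top" else (259,203)
    for i in range(1,k):
        if s[i,4]>8 and np.hypot(*(ce[i]-u0))<40: print(n,ce[i],s[i,4],onz(c,*ce[i],.072))
E
```

```text
time_s: 19.5
ee_pos: [0.494, -0.1812, 0.0012]
eef_rot: [3.142, 0.0, 2.814]
contact_force: [0.3, 0.0, 0.7]
finger_gap: 0.282
finger_force: 8.0
time_s: 20.3
ee_pos: [0.494, -0.1813, 0.0012]
eef_rot: [-3.142, 0.0, 2.814]
contact_force: [-0.7, 1.2, -0.6]
finger_gap: 0.278
finger_force: 8.0
time_s: 21.1
ee_pos: [0.494, -0.1813, 0.0011]
eef_rot: [3.142, -0.0, 2.814]
contact_force: [-0.6, -0.3, -1.4]
finger_gap: 0.279
finger_force: 8.0
time_s: 21.9
ee_pos: [0.494, -0.1813, 0.0012]
eef_rot: [-3.142, 0.0, 2.814]
contact_force: [-0.1, 0.4, -1.6]
finger_gap: 0.281
finger_force: 8.0
time_s: 22.7
ee_pos: [0.494, -0.1813, 0.0011]
eef_rot: [-3.142, -0.0, 2.814]
contact_force: [0.2, 0.0, 0.7]
finger_gap: 0.281
finger_force: 8.0
22.7 [ 0.49398949 -0.18126896  0.00114951] 2.813757831611484 0.2806447791701852 8.042286506897653
tips plane; y= -14.0 step .5
-12.0 [117, 116, 116, 114, 114, 114, 113, 114, 114, 115, 115, 113, 108, 97, 94, 95, 89, 80, 64, 46, 68, 99, 114, 116, 113, 112, 113, 114, 113, 111, 111, 109, 110, 114, 115, 114, 113, 108, 99, 97, 95, 93, 89, 79, 77, 95, 109, 111, 113, 115, 114, 114, 1
[... 1082 characters left out ...]
114, 114, 114, 114, 113]
-4.5 [106, 103, 94, 91, 105, 113, 114, 113, 113, 114, 114, 113, 108, 98, 92, 89, 88, 85, 71, 49, 72, 108, 115, 113, 112, 113, 113, 113, 111, 112, 110, 109, 109, 111, 113, 113, 112, 111, 98, 93, 91, 83, 82, 79, 87, 106, 111, 110, 113, 112, 112, 113, 114, 114, 114, 112]
-3.0 [85, 84, 83, 83, 89, 107, 114, 114, 114, 114, 114, 114, 108, 99, 93, 89, 88, 84, 73, 50, 67, 98, 113, 115, 115, 114, 114, 114, 112, 111, 110, 109, 110, 112, 114, 113, 112, 110, 102, 93, 91, 89, 87, 80, 82, 96, 108, 111, 111, 112, 113, 113, 113, 114, 114, 113]
top [295.11764706 252.82352941] 34 [0.4245942  0.16407758 0.072     ]
scene [258.97058824 202.08823529] 34 [0.42421314 0.15540215 0.072     ]
```

Held steadily for over 4 s with the tip profile unchanged, and the vial stands where it was. Handing in.

```bash
python3 -c "
from bench import ctrl
print(ctrl.job_done())"
```

```text
the job is handed in; nothing more can be done
None
```

The tweezers are held level over the gauge with tips about 9.9 mm apart (camera estimate) at the cross line along its two long lines, held steady for over 4 s, the vial still standing on the turntable, and the job is handed in (verdict not shown).

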